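# Make up the drive kit and the sample kit

### The job

Make up the two kits in the trays: the white gear and the ball bearing go into the red tray, and the grey angle bracket, the orange cube and the black memory stick into the yellow tray. Put one part in each compartment, near its middle, flat on its floor and the same side up as it lies now; leave the teal knob, the black-lidded jar and the hex key where they are.

Things in the scene. Friction and masses are not known exactly. Their poses are not given: they have to be found in the camera images.
- red_tray: Fixed flat red kit tray, 167 x 108 x 8 mm plus a small grip tab at each end, lying on the table; two compartments side by side along its own x axis. Floor 4 mm above the table; outer lips and dividing ribs only 4 mm above that floor (8 mm above the table). Compartments are 78 mm long (along x) and 100 mm wide (along y) inside; their centres lie at x = -40.5 and +40.5 mm, y = 0 in the tray's frame. Origin at the centre of its underside, x along the tray.
- yellow_tray: Fixed flat yellow kit tray, 248 x 108 x 8 mm plus a small grip tab at each end, lying on the table; three compartments in a row along its own x axis. Floor 4 mm above the table; outer lips and dividing ribs only 4 mm above that floor (8 mm above the table). Compartments are 78 mm long (along x) and 100 mm wide (along y) inside; their centres lie at x = -81, 0 and +81 mm, y = 0 in the tray's frame. Origin at the centre of its underside, x along the tray.
- gear: White printed spur gear lying flat, 53 mm across the teeth; its toothed rim is 9 mm high, a hub stands to 13 mm; origin at the centre of its underside, z up.
- knob: Teal printed knob between the trays (not the like one at the back of the table); not part of a kit, stays where it is; 37 mm across, 19 mm high, standing on its flat face; origin at the centre of its underside, z up.
- bracket: Grey printed angle bracket: a foot 32 (x) x 50 (y) x 5 mm with an upright plate 50 mm wide (y), 6 mm thick, that reaches 40 mm above the table; origin at the centre of its underside, z up; the plate stands at x = +8 to +14 mm, so the 50 mm width can be gripped along y across the plate's two side edges, at x = +11 mm.
- bearing: Small steel ball bearing lying flat, 22 mm across, 7 mm high; origin at the centre of its underside, z up.
- jar: The jar between the trays (not the like ones at the back of the table); not part of a kit, stays where it is; small clear-white screw jar with a black lid, brass inserts inside, 47 mm across the lid (the topmost 13 mm), 44 mm across the body below, 53 mm high, standing; origin at the centre of its underside, z up; lid fixed.
- cube: Orange printed cube, 20 mm; origin at the centre of its underside, z up.
- stick: Black memory stick lying flat, 72 x 22 x 11 mm, long along its x (the last 15 mm at +x are the narrower plug, 12 mm wide); origin at the centre of its underside, z up.
- hex_key: Black L-shaped hex key lying flat, 72 (x) x 26 (y) x 5 mm over all; not part of a kit, stays where it lies; origin at the centre of that outline, on its underside, z up.

How it is judged:
At the end, for the whole second after the job is handed in: Each kit part at rest, released, in its tray, one to a compartment in any arrangement: origin within 18 mm of the compartment centre along the tray and 22 mm across it, on the floor (3 mm), upright (0.08 rad). Knob, jar and hex key within 25 mm of where they began (((x of gear in the frame of red_tray between -0.0585 and -0.0225 m and x of bearing in the frame of red_tray between 0.0225 and 0.0585 m) or (x of gear in the frame of red_tray between 0.0225 and 0.0585 m and x of bearing in the frame of red_tray between -0.0585 and -0.0225 m)) and y of gear in the frame of red_tray between -0.022 and 0.022 m and z of gear in the frame of red_tray between 0.001 and 0.0068 m and angle between each of gear, bearing, bracket, cube, stick's own z axis and vertical below 0.08 rad and linear speed of each of gear, bearing, bracket, cube, stick below 0.01 m/s and y of bearing in the frame of red_tray between -0.022 and 0.022 m and z of bearing in the frame of red_tray between 0.001 and 0.0068 m and ((x of bracket in the frame of yellow_tray between -0.099 and -0.063 m and x of cube in the frame of yellow_tray between -0.018 and 0.018 m and x of stick in the frame of yellow_tray between 0.063 and 0.099 m) or (x of bracket in the frame of yellow_tray between -0.099 and -0.063 m and x of cube in the frame of yellow_tray between 0.063 and 0.099 m and x of stick in the frame of yellow_tray between -0.018 and 0.018 m) or (x of bracket in the frame of yellow_tray between -0.018 and 0.018 m and x of cube in the frame of yellow_tray between -0.099 and -0.063 m and x of stick in the frame of yellow_tray between 0.063 and 0.099 m) or (x of bracket in the frame of yellow_tray between -0.018 and 0.018 m and x of cube in the frame of yellow_tray between 0.063 and 0.099 m and x of stick in the frame of yellow_tray between -0.099 and -0.063 m) or (x of bracket in the frame of yellow_tray between 0.063 and 0.099 m and x of cube in the frame of yellow_tray between -0.099 and -0.063 m and x of stick in the frame of yellow_tray between -0.018 and 0.018 m) or (x of bracket in the frame of yellow_tray between 0.063 and 0.099 m and x of cube in the frame of yellow_tray between -0.018 and 0.018 m and x of stick in the frame of yellow_tray between -0.099 and -0.063 m)) and y of bracket in the frame of yellow_tray between -0.022 and 0.022 m and z of bracket in the frame of yellow_tray between 0.001 and 0.0068 m and y of cube in the frame of yellow_tray between -0.022 and 0.022 m and z of cube in the frame of yellow_tray between 0.001 and 0.0068 m and y of stick in the frame of yellow_tray between -0.022 and 0.022 m and z of stick in the frame of yellow_tray between 0.001 and 0.0068 m and distance of each of knob, jar, hex_key from where it was at the start of the episode below 0.025 m); the robot touches nothing.
It fails at once if a thing that belongs to no kit (teal knob, jar or hex key) is moved more than 25 mm (distance of any of knob, jar, hex_key from where it was at the start of the episode above 0.025 m).
It also fails if it takes over 131 s, if anything falls off the work surface, if the arm or the gripper's body presses on something with over 40 N, if the wrist force passes 120 N, or if a joint passes its speed limit or range.

### The arm

A 6-joint arm with a two-finger parallel gripper is mounted at the origin on a cart in front of the work surface, level with it; the furniture and walls round the work are solid. World frame = base frame: x ahead of the robot, y to its left, z up, the work surface at z = 0. Lengths are in m, angles in rad, forces in N, time in s.
With the tool pointing down it reaches from about 0.275 to 1 m from the base axis. Payload 8.4 kg.
Tool frame: the origin (TCP) lies midway between the tips of the shut fingers; the grasp point (between the pads) lies 19 mm behind it (robot.grip_depth is the distance from the TCP to the grasp point, in m); z points along the fingers, y is the line along which they close (so a half turn about z gives the same grasp; the last joint's range is limited). The gripper opens to 85 mm and grips with 20 to 120 N. Pads are 22 mm wide; open, the fingers measure 114 mm over their backs; the gripper's body (76 mm by 85 mm) begins 54 mm behind the grasp point. The pads swing forward as they close: fully open they stand 13 mm farther back than shut.
Start: joints at [1.321, 0.353, 1.633, -0, 1.155, -0.002], TCP at [0.153, 0.606, 0.209] pointing down, gripper open.
Joint ranges: [-2.63, 2.63], [-0.92, 2.1], [0.06, 2.66], [-1.3, 4.44], [0, 2.69], [-3.02, 3.02]. Speed limits (rad/s): [2.22, 2.22, 2.79, 3.14, 3.14, 3.14].

### API

Orientations are given as a 3x3 rotation matrix whose columns are the frame's x, y, z axes.
In Python, from station import readout, snapshot, camera_params, sign_off, robot gives the robot as it stands.
- The arm moves only by the tool drive_tool, never from a script. Its argument "commands" is a list of rows, each an object with "offset": the shift along the tool's x, y, z in units of 30 mm (1.0 is 30 mm), a list of three; "twist": the turn about the tool's z in units of 5 degrees (1.0 is 5 degrees); "claw": the closure, from 0 (fully open) to 1 (shut). A call has 1 to 10 rows; each row is the pose to reach, as a shift and turn from the pose commanded when the call began, along the tool's axes at that moment; what a row does not reach only later rows make up. A row lasts 1/12 s, in which the tool goes at most 41.7 mm and 7.16 degrees, less where a joint would pass 70% of its speed; a pose out of reach is approached as far as the arm can. A call with a gripper value outside its range is refused whole. The fingers move at their own pace and stop on an object; the grip force is fixed at half the most. Time passes only in rows, so rows that repeat a pose let the fingers close. It gives the time, the measured TCP pose, the force, the opening and the grip force at its end, in the units of the state.
- readout.get_obs(): the state, without advancing time (a new reading comes with each control period).
- snapshot(name): name is "side" or "top"; returns the picture (480x640x3 uint8, red, green, blue); there is no depth.
- camera_params(name): a dict with "K" (3x3 intrinsics, pixels), "R" (3x3) and "t" (3): a world point X has camera coordinates R X + t. Camera axes: x right, y down, z forward; pixel columns grow to the right and rows downward; lengths in m; the calibration is good to about 2 mm. A picture is of the moment at which its call begins. camera_params takes no time and is no camera call.
- sign_off(): hands the job in; it is judged then, once.
The state is a dict: "time": time; "joint_pos": joint angles; "joint_velocities": joint speeds; "joint_efforts": joint torques, N m; "tool_pos": TCP position; "tool_rot": TCP orientation; "wrist_force": force on the tool from outside, world axes, zero at the start; "ft_torque": the same for the moment, N m; "width": opening from 0.0 (shut) to 1.0 (fully open); "finger_force": force on a finger pad.
Only numpy, scipy, OpenCV 4.12 (cv2) and the standard library are available. Lean on these libraries where they do the work, as an engineer would, in place of code of your own. Each camera call takes 0.05 s, during which the arm holds its last target. There are 200 camera calls.

## Working session

There is one attempt and no reset: what is moved stays moved. The work goes in short steps, Python scripts to look and compute and a tool call to move; the robot and the scene stay as the last step left them, time stands still between calls to the robot, and variables do not carry over. Pictures are saved under pics/ and viewed, at most 14 in all, crops included, and the job is handed in when it is done.

Besides the shell and the picture viewer there is one more tool, called after "Request:" by a JSON object that holds its "name" and its "arguments", one argument or row to a line. drive_tool: Moves the arm, as the interface text tells. Its arguments: {"type":"object","properties":{"commands":{"type":"array","items":{"type":"object","properties":{"offset":{"type":"array","items":{"type":"number"}},"twist":{"type":"number"},"claw":{"type":"number"}}}}},"required":["commands"]}

```bash
mkdir -p pics; python3 - <<'E'
from station import readout, snapshot, camera_params
import cv2
for n in ("top","side"):
    cv2.imwrite(f"pics/{n}0.png",snapshot(n)[:,:,::-1]); p=camera_params(n); print(n,p["K"],p["R"],p["t"])
o=readout.get_obs();print(o["time"],o["tool_pos"],o["tool_rot"],o["width"])
E
```

```text
top [[572.2650112    0.         314.57344924]
 [  0.         572.2650112  237.78264219]
 [  0.           0.           1.        ]] [[-1.11804189e-02 -9.99936736e-01 -1.23373079e-03]
 [-9.81146690e-01  1.12083751e-02 -1.92939228e-01]
 [ 1.92940850e-01 -9.46670502e-04 -9.81209933e-01]] [-0.01289658  0.54462483  0.95521177]
side [[487.20042615   0.         323.97570201]
 [  0.         487.20042615 237.76171743]
 [  0.           0.           1.        ]] [[-0.90716348 -0.42021059 -0.02185132]
 [-0.19596592  0.46787141 -0.86179678]
 [ 0.37235974 -0.77750846 -0.50678282]] [0.47014204 0.13013049 0.65833824]
0.1 [0.15317736 0.60547826 0.20813115] [[-9.69462328e-01  2.45240095e-01 -3.02006957e-04]
 [ 2.45240281e-01  9.69461567e-01 -1.21433441e-03]
 [-5.01934991e-06 -1.25131574e-03 -9.99999217e-01]] 0.9973311872933623
```

View pics/top0.png

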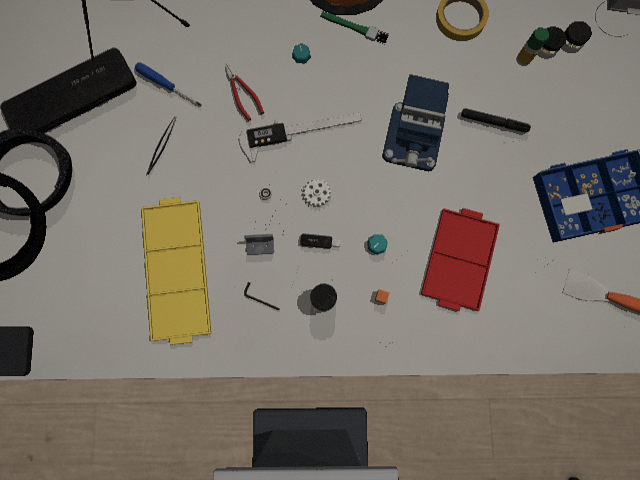

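View pics/side0.png

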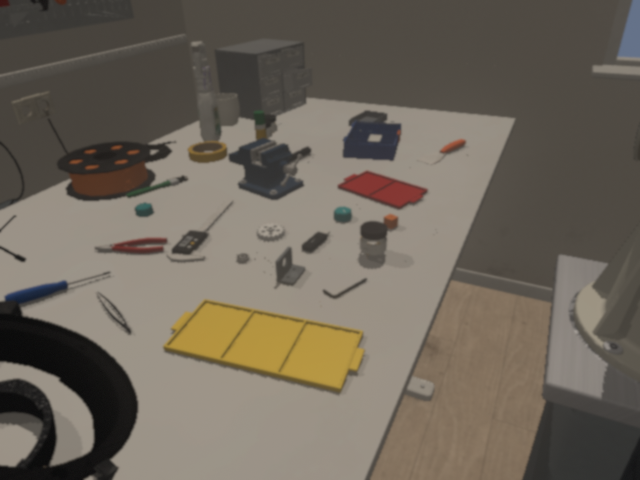

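The top view shows the yellow tray around (175,270), the red tray (460,258), gear (316,193), bearing (265,194), bracket (259,244), stick (319,241), cube (381,297), knob (377,243), jar (323,297) and hex key (260,295).

```bash
cat > h.py <<'E'
import numpy as np, cv2
from station import readout, snapshot, camera_params
def w(uv,z,n="top"):
    p=camera_params(n); K,R,t=map(np.array,(p["K"],p["R"],p["t"]))
    uv=np.atleast_2d(uv).astype(float)
    d=np.c_[uv,np.ones(len(uv))]@np.linalg.inv(K).T@R; c=-R.T@t
    return (c+d*((z-c[2])/d[:,2])[:,None])[:,:2]
def pix(X,n="top"):
    p=camera_params(n); x=(np.array(p["R"])@np.array(X).T).T+p["t"]; x=x@np.array(p["K"]).T
    return x[:,:2]/x[:,2:]
def rect(img,x0,x1,y0,y1,z,s):  # s px per m; up=+x, left=+y
    c=[(x1,y1),(x1,y0),(x0,y0),(x0,y1)]
    W,H=int((y1-y0)*s),int((x1-x0)*s)
    M=cv2.getPerspectiveTransform(pix([[a,b,z] for a,b in c]).astype(np.float32),np.float32([[0,0],[W,0],[W,H],[0,H]]))
    return cv2.warpPerspective(img,M,(W,H),flags=cv2.INTER_CUBIC)
def state():
    o=readout.get_obs(); print(round(o["time"],2),np.round(o["tool_pos"],4),np.round(o["tool_rot"],3)[:2,:2].tolist(),round(o["width"],3),o["finger_force"],np.round(o["wrist_force"],1))
    return o
def blobs(img,box,f):
    a,b,c,d=box; hsv=cv2.cvtColor(img,cv2.COLOR_RGB2HSV).astype(int)
    m=np.zeros(img.shape[:2],np.uint8); m[b:d,a:c]=f(hsv[b:d,a:c])*255
    cs=cv2.findContours(m,cv2.RETR_EXTERNAL,cv2.CHAIN_APPROX_NONE)[0]
    return max(cs,key=cv2.contourArea)
E
python3 - <<'E'
from h import *
im=cv2.imread("pics/top0.png")[:,:,::-1].copy()
def rep(name,box,f,z):
    c=blobs(im,box,f)[:,0,:]; r=cv2.minAreaRect((w(c,z)*1000).astype(np.float32)); print(name,np.round(r[0],1),np.round(r[1],1),round(r[2],1))
rep("yellow",(130,190,225,350),lambda h:(abs(h[...,0]-25)<8)&(h[...,1]>120),.006)
rep("red",(410,200,510,320),lambda h:((h[...,0]<8)|(h[...,0]>172))&(h[...,1]>120),.006)
rep("cube",(365,285,395,310),lambda h:(h[...,0]<20)&(h[...,1]>120),.012)
rep("knob",(360,228,392,260),lambda h:(abs(h[...,0]-90)<15)&(h[...,1]>80),.012)
rep("stick",(290,228,345,256),lambda h:h[...,2]<70,.009)
rep("gear",(295,173,336,212),lambda h:h[...,2]>175,.009)
rep("bearing",(256,184,273,203),lambda h:h[...,2]<120,.005)
g=rect(im,.34,.62,-.16,.2,.005,2200)
cv2.imwrite("pics/r0.png",g[:,:,::-1]);print(g.shape)
E
```

```text
yellow [498.7 236.3] [269.2 108.5] 6.5
red [ 512.4 -285.8] [108.1 187.8] 73.1
cube [ 444.1 -138.4] [20.6 20.6] 70.8
knob [ 539.7 -133.3] [33.  33.8] 88.3
stick [547.1 -20.7] [58.  24.3] 85.5
gear [617.1 -29.9] [0. 0.] 0.0
bearing [638.7  73. ] [22.6 23.3] 89.3
(615, 792, 3)
```

View pics/r0.png

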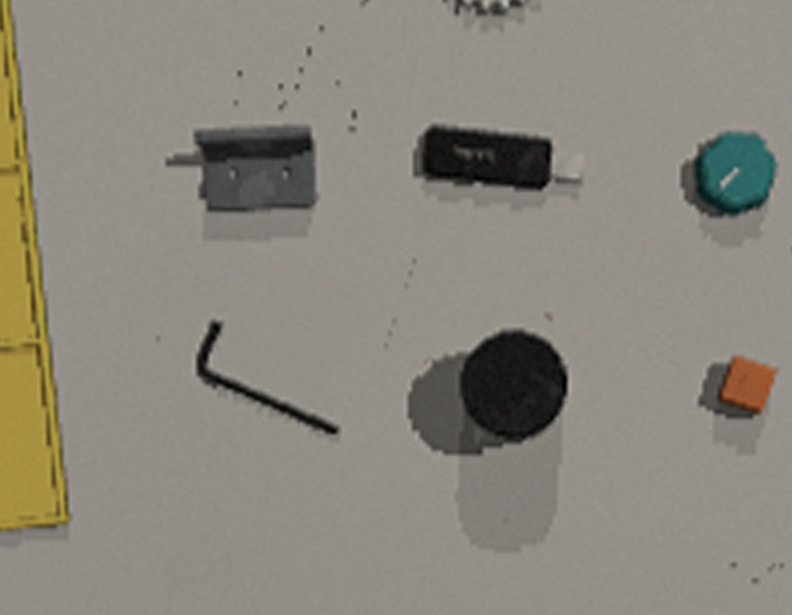

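```bash
cat >> h.py <<'E'
def to(x,y,z,yaw):
    """offset/twist for target TCP (m) and yaw (deg) of the tool y axis (mod 180)"""
    o=state(); R=np.array(o["tool_rot"]); d=R.T@(np.array([x,y,z])-o["tool_pos"])/.03
    cur=np.degrees(np.arctan2(R[1,1],R[0,1])); dy=(yaw-cur+90)%180-90
    print("offset",np.round(d,2),"twist",round(-dy/5,2),"alt",round(-(dy-180*np.sign(dy))/5,2))
E
python3 - <<'E'
from h import *
im=cv2.imread("pics/top0.png")
g=rect(im,.58,.68,-.08,.02,.009,6000)
cv2.imwrite("pics/g0.png",g)
y=rect(im,.36,.66,.15,.31,.008,2500); r=rect(im,.40,.62,-.38,-.2,.008,2500)
for (x,yy),m,x1,y1 in [((.4987,.2363),y,.66,.31),((.5124,-.2858),r,.62,-.2)]:
    pass
print(np.round(pix([[.542-.016,.081+.025,.005],[.542-.016,.081-.025,.005],[.556,.106,.04],[.556,.056,.04]]),1))
to(.5465,-.028,.12,-4.5)
E
```

```text
[[246.7 253.4]
 [273.9 253.1]
 [244.6 233.6]
 [272.5 233.3]]
0.1 [0.1532 0.6055 0.2081] [[-0.969, 0.245], [0.245, 0.969]] 0.997 0.0 [-0.  -0.8 -0. ]
offset [-17.89 -17.25   2.96] twist 16.06 alt -19.94
```

View pics/g0.png

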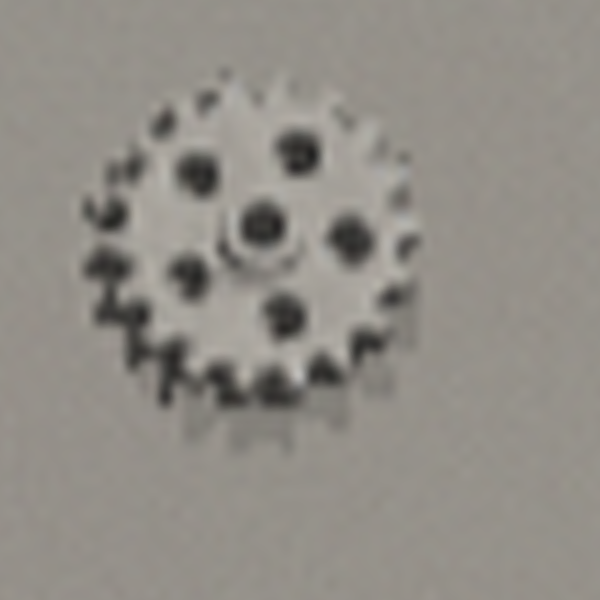

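The gear's centre is at crop pixel (263,232), i.e. (0.641, −0.024). Stick first.

Request:
{"name": "drive_tool", "arguments": {
  "commands": [
    {"offset":[-17.9,-17.25,0],"twist":16,"claw":0.45},
    {"offset":[-17.9,-17.25,0],"twist":16,"claw":0.45},
    {"offset":[-17.9,-17.25,0],"twist":16,"claw":0.45},
    {"offset":[-17.9,-17.25,0],"twist":16,"claw":0.45},
    {"offset":[-17.9,-17.25,0],"twist":16,"claw":0.45},
    {"offset":[-17.9,-17.25,0],"twist":16,"claw":0.45},
    {"offset":[-17.9,-17.25,0],"twist":16,"claw":0.45},
    {"offset":[-17.9,-17.25,0],"twist":16,"claw":0.45},
    {"offset":[-17.9,-17.25,0],"twist":16,"claw":0.45},
    {"offset":[-17.9,-17.25,0],"twist":16,"claw":0.45}
  ]
}}

```text
time: 0.93
tool_pos: [0.3737, 0.2501, 0.2088]
tool_rot: [[-0.067, 0.998, 0.0], [0.998, 0.067, -0.0], [-0.0, 0.0, -1.0]]
wrist_force: [0.5, 0.9, -0.2]
width: 0.551
finger_force: 0.0
```

```bash
python3 -c "
from h import *
to(.5465,-.028,.10,-4.5)"
```

```text
0.93 [0.3737 0.2501 0.2088] [[-0.067, 0.998], [0.998, 0.067]] 0.551 0.0 [ 0.5  0.9 -0.2]
offset [-9.63  5.13  3.63] twist 1.67 alt -34.33
```

Request:
{"name": "drive_tool", "arguments": {
  "commands": [
    {"offset":[-9.6,5.1,1],"twist":1.7,"claw":0.45},
    {"offset":[-9.6,5.1,1],"twist":1.7,"claw":0.45},
    {"offset":[-9.6,5.1,1],"twist":1.7,"claw":0.45},
    {"offset":[-9.6,5.1,1],"twist":1.7,"claw":0.45},
    {"offset":[-9.6,5.1,3.6],"twist":1.7,"claw":0.45},
    {"offset":[-9.6,5.1,3.6],"twist":1.7,"claw":0.45},
    {"offset":[-9.6,5.1,3.6],"twist":1.7,"claw":0.45},
    {"offset":[-9.6,5.1,3.6],"twist":1.7,"claw":0.45},
    {"offset":[-9.6,5.1,3.6],"twist":1.7,"claw":0.45},
    {"offset":[-9.6,5.1,3.6],"twist":1.7,"claw":0.45}
  ]
}}

```text
time: 1.77
tool_pos: [0.5469, -0.0269, 0.0981]
tool_rot: [[0.078, 0.997, -0.003], [0.997, -0.078, -0.0], [-0.001, -0.003, -1.0]]
wrist_force: [0.0, 0.4, 1.4]
width: 0.548
finger_force: 0.0
```

```bash
python3 -c "
from h import *
to(.5465,-.028,.004,-4.5)"
```

```text
1.77 [ 0.5469 -0.0269  0.0981] [[0.078, 0.997], [0.997, -0.078]] 0.548 0.0 [0.  0.4 1.4]
offset [-0.04 -0.    3.14] twist 0.0 alt -36.0
```

Request:
{"name": "drive_tool", "arguments": {
  "commands": [
    {"offset":[0,0,1],"twist":0,"claw":0.45},
    {"offset":[0,0,2],"twist":0,"claw":0.45},
    {"offset":[0,0,2.7],"twist":0,"claw":0.45},
    {"offset":[0,0,3.1],"twist":0,"claw":0.45},
    {"offset":[0,0,3.1],"twist":0,"claw":0.45},
    {"offset":[0,0,3.1],"twist":0,"claw":0.9},
    {"offset":[0,0,3.1],"twist":0,"claw":0.9},
    {"offset":[0,0,3.1],"twist":0,"claw":0.9},
    {"offset":[0,0,3.1],"twist":0,"claw":0.9},
    {"offset":[0,0,3.1],"twist":0,"claw":0.9}
  ]
}}

```text
time: 2.6
tool_pos: [0.5475, -0.024, 0.0088]
tool_rot: [[0.075, 0.997, 0.002], [0.997, -0.075, -0.0], [0.0, 0.002, -1.0]]
wrist_force: [-0.5, -0.1, -0.4]
width: 0.102
finger_force: 0.0
```

Request:
{"name": "drive_tool", "arguments": {
  "commands": [
    {"offset":[0,0,0],"twist":0,"claw":0.9},
    {"offset":[0,0,0],"twist":0,"claw":0.9},
    {"offset":[0,0,0],"twist":0,"claw":0.9}
  ]
}}

```text
time: 2.85
tool_pos: [0.5469, -0.0241, 0.0079]
tool_rot: [[0.075, 0.997, 0.0], [0.997, -0.075, -0.0], [-0.0, 0.0, -1.0]]
wrist_force: [-0.2, -0.3, -0.4]
width: 0.101
finger_force: 0.0
```

Request:
{"name": "drive_tool", "arguments": {
  "commands": [
    {"offset":[0,0,-3],"twist":0,"claw":0.45},
    {"offset":[0,0,-4],"twist":0,"claw":0.45},
    {"offset":[0,0,-4],"twist":0,"claw":0.45},
    {"offset":[0,0,-4],"twist":0,"claw":0.45},
    {"offset":[0,0,-4],"twist":0,"claw":0.45}
  ]
}}

```text
time: 3.27
tool_pos: [0.5486, -0.0241, 0.1302]
tool_rot: [[0.075, 0.997, 0.005], [0.997, -0.075, -0.0], [0.0, 0.005, -1.0]]
wrist_force: [-0.3, -0.0, -0.3]
width: 0.546
finger_force: 0.0
```

```bash
python3 -c "
from h import *
a=snapshot('top')[130:330,210:410];b=snapshot('side')[190:310,220:400]
cv2.imwrite('pics/c1.png',np.hstack([cv2.resize(a,(400,400),interpolation=2),cv2.resize(b,(400,267),interpolation=2)[:,:] if 0 else cv2.copyMakeBorder(cv2.resize(b,(400,267)),0,133,0,0,0)])[:,:,::-1]);state()"
```

```text
3.37 [ 0.5462 -0.024   0.1273] [[0.075, 0.997], [0.997, -0.075]] 0.546 0.0 [-0.3  0.3 -0.1]
```

View pics/c1.png

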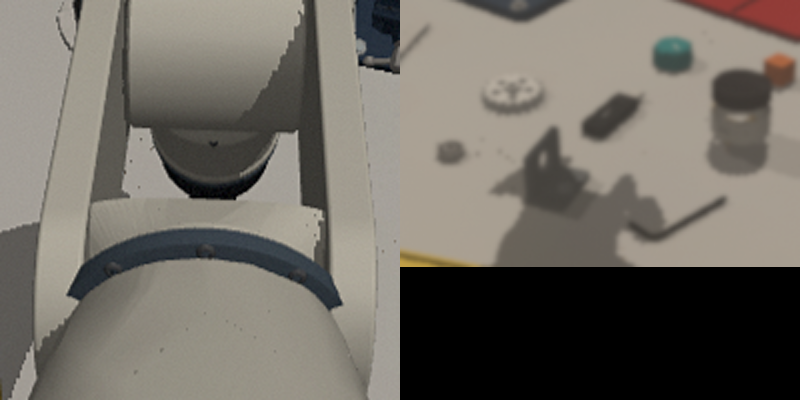

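The stick has not moved (side view about (314,242)). The fingers passed over it, because the TCP settled at 8 mm. I'll go lower.

Request:
{"name": "drive_tool", "arguments": {
  "commands": [
    {"offset":[-0.13,0,1],"twist":0,"claw":0.45},
    {"offset":[-0.13,0,2],"twist":0,"claw":0.45},
    {"offset":[-0.13,0,3],"twist":0,"claw":0.45},
    {"offset":[-0.13,0,3.8],"twist":0,"claw":0.45},
    {"offset":[-0.13,0,4.18],"twist":0,"claw":0.45},
    {"offset":[-0.13,0,4.18],"twist":0,"claw":0.45},
    {"offset":[-0.13,0,4.18],"twist":0,"claw":0.9},
    {"offset":[-0.13,0,4.18],"twist":0,"claw":0.9},
    {"offset":[-0.13,0,4.18],"twist":0,"claw":0.9},
    {"offset":[-0.13,0,4.18],"twist":0,"claw":0.9}
  ]
}}

```text
time: 4.2
tool_pos: [0.5475, -0.028, 0.0037]
tool_rot: [[0.075, 0.997, 0.002], [0.997, -0.075, -0.0], [0.0, 0.002, -1.0]]
wrist_force: [0.6, -0.2, 0.2]
width: 0.099
finger_force: 0.0
```

Request:
{"name": "drive_tool", "arguments": {
  "commands": [
    {"offset":[0,0,0],"twist":0,"claw":0.9},
    {"offset":[0,0,0],"twist":0,"claw":0.9},
    {"offset":[0,0,0],"twist":0,"claw":0.9}
  ]
}}

```text
time: 4.45
tool_pos: [0.5468, -0.0279, 0.0029]
tool_rot: [[0.075, 0.997, 0.001], [0.997, -0.075, -0.0], [-0.0, 0.001, -1.0]]
wrist_force: [-0.8, -0.2, -0.4]
width: 0.1
finger_force: 0.0
```

```bash
python3 -c "
from h import *
to(.4987,.2363,.1,6.5)"
```

```text
4.45 [ 0.5468 -0.0279  0.0029] [[0.075, 0.997], [0.997, -0.075]] 0.1 0.0 [-0.8 -0.2 -0.4]
offset [ 8.66 -2.26 -3.24] twist -2.16 alt 33.84
```

```bash
python3 -c "
from h import *
b=snapshot('side');print(pix([[.5468,-.0279,.0029],[.5465,-.028,0]],'side'))
cv2.imwrite('pics/c2.png',cv2.resize(b[130:310,190:430],(800,600),interpolation=2)[:,:,::-1])"
```

```text
[[316.11435221 241.86154036]
 [316.33529277 243.23950979]]
```

View pics/c2.png

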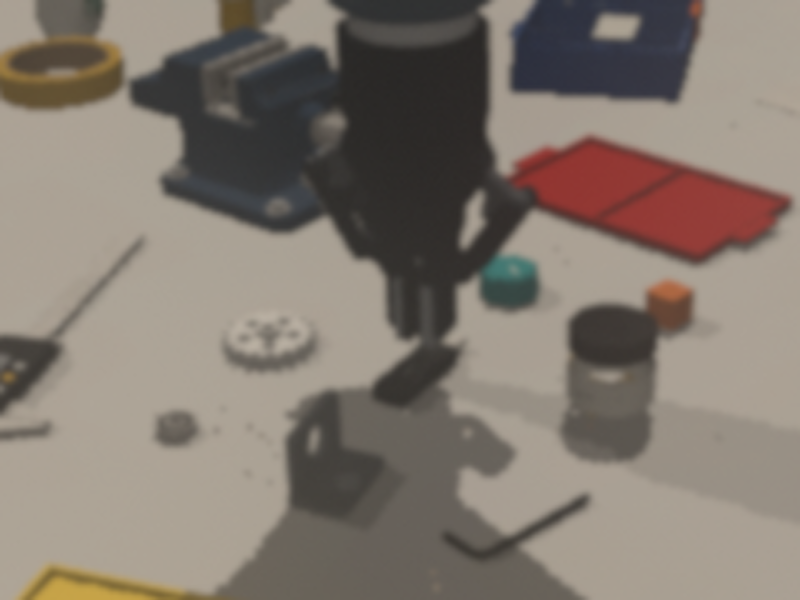

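```bash
python3 -c "
from h import *
import station; print({k:getattr(station.robot,k) for k in dir(station.robot) if not k.startswith('_')})
for z in (.003,.022,.08,.12): print(z,(pix([[.5468,-.0279,z]],'side')-[190,130])/.3)
print((pix([[.5468,-.0469,.003],[.5468,-.0469,.12],[.5768,-.0279,.003]],'side')-[190,130])/.3)
o=readout.get_obs();print(o['joint_pos'],o['tool_rot'])"
```

```text
{'MotionError': <class 'station.MotionError'>, 'grip_depth': 0.0187}
0.003 [[420.37564567 372.71392713]]
0.022 [[419.31360468 342.38507242]]
0.08 [[415.92152926 245.51709519]]
0.12 [[413.44096551 174.67928553]]
[[435.26401657 356.39507455]
 [429.50559431 160.69795102]
 [371.22656692 361.85699051]]
[-5.38119102e-02  5.16135854e-01  1.94184451e+00 -2.52554268e-05
  6.83141276e-01  2.15352313e-02] [[ 7.52563411e-02  9.97164110e-01  4.69475445e-04]
 [ 9.97164221e-01 -7.52563300e-02 -4.12529397e-05]
 [-5.80495183e-06  4.71248662e-04 -9.99999889e-01]]
```

The tips are at about crop (425,340) and the stick is still beneath them. So the fingertips sit roughly 20 mm higher than the TCP reading suggests. I'll open and descend in small steps, watching the force.

Request:
{"name": "drive_tool", "arguments": {
  "commands": [
    {"offset":[0,0,0],"twist":0,"claw":0.45},
    {"offset":[0,0,0],"twist":0,"claw":0.45},
    {"offset":[0,0,0],"twist":0,"claw":0.45},
    {"offset":[0,0,0.1],"twist":0,"claw":0.45},
    {"offset":[0,0,0.2],"twist":0,"claw":0.45},
    {"offset":[0,0,0.3],"twist":0,"claw":0.45},
    {"offset":[0,0,0.3],"twist":0,"claw":0.45}
  ]
}}

```text
time: 5.08
tool_pos: [0.546, -0.0279, -0.0074]
tool_rot: [[0.075, 0.997, -0.001], [0.997, -0.075, 0.0], [-0.0, -0.001, -1.0]]
wrist_force: [-0.0, -0.6, -0.4]
width: 0.552
finger_force: 0.0
```

```bash
python3 -c "
from h import *
b=snapshot('side');state()
cv2.imwrite('pics/c3.png',cv2.resize(b[190:280,260:380],(800,600),interpolation=2)[:,:,::-1])"
```

```text
5.13 [ 0.5461 -0.0279 -0.0072] [[0.075, 0.997], [0.997, -0.075]] 0.553 0.0 [-0.6 -0.3  0.3]
```

View pics/c3.png

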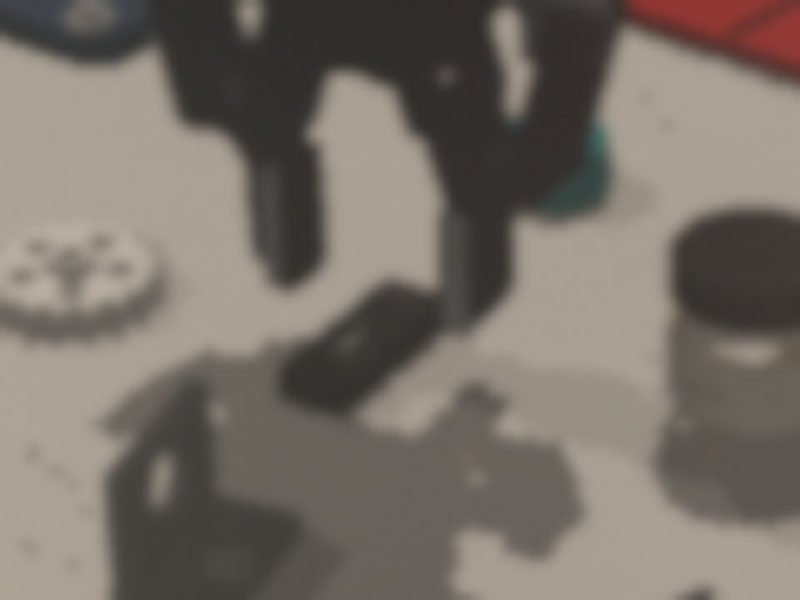

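Tips at crop (280,285) and (460,330) straddle the stick, about 14 mm above the table. I'll go 9 mm lower and close.

Request:
{"name": "drive_tool", "arguments": {
  "commands": [
    {"offset":[0,0,0.1],"twist":0,"claw":0.45},
    {"offset":[0,0,0.2],"twist":0,"claw":0.45},
    {"offset":[0,0,0.3],"twist":0,"claw":0.45},
    {"offset":[0,0,0.3],"twist":0,"claw":0.45},
    {"offset":[0,0,0.3],"twist":0,"claw":0.55},
    {"offset":[0,0,0.3],"twist":0,"claw":0.9},
    {"offset":[0,0,0.3],"twist":0,"claw":0.9},
    {"offset":[0,0,0.3],"twist":0,"claw":0.9},
    {"offset":[0,0,0.3],"twist":0,"claw":0.9}
  ]
}}

```text
time: 5.88
tool_pos: [0.5467, -0.0279, -0.0152]
tool_rot: [[0.075, 0.997, 0.0], [0.997, -0.075, -0.0], [0.0, 0.0, -1.0]]
wrist_force: [-2.5, -0.0, 5.5]
width: 0.226
finger_force: 58.7
```

Gripped (58.7 N). Lift and carry to the yellow centre compartment.

Request:
{"name": "drive_tool", "arguments": {
  "commands": [
    {"offset":[0,0,-1.2],"twist":0,"claw":0.9},
    {"offset":[0,0,-2.4],"twist":0,"claw":0.9},
    {"offset":[0,0,-3.6],"twist":0,"claw":0.9},
    {"offset":[1.5,-0.4,-3.8],"twist":-0.4,"claw":0.9},
    {"offset":[8.66,-2.26,-3.8],"twist":-2.2,"claw":0.9},
    {"offset":[8.66,-2.26,-3.8],"twist":-2.2,"claw":0.9},
    {"offset":[8.66,-2.26,-3.8],"twist":-2.2,"claw":0.9},
    {"offset":[8.66,-2.26,-3.8],"twist":-2.2,"claw":0.9},
    {"offset":[8.66,-2.26,-3.8],"twist":-2.2,"claw":0.9},
    {"offset":[8.66,-2.26,-3.8],"twist":-2.2,"claw":0.9}
  ]
}}

```text
time: 6.72
tool_pos: [0.4976, 0.2403, 0.0986]
tool_rot: [[-0.118, 0.993, 0.001], [0.993, 0.118, 0.001], [0.001, 0.001, -1.0]]
wrist_force: [-0.8, -0.4, 0.4]
width: 0.224
finger_force: 58.8
```

Request:
{"name": "drive_tool", "arguments": {
  "commands": [
    {"offset":[0,0,0],"twist":0,"claw":0.9},
    {"offset":[0,0,0],"twist":0,"claw":0.9},
    {"offset":[0,0,0],"twist":0,"claw":0.9}
  ]
}}

```text
time: 6.97
tool_pos: [0.4983, 0.2356, 0.0982]
tool_rot: [[-0.117, 0.993, -0.0], [0.993, 0.117, -0.001], [-0.0, -0.0, -1.0]]
wrist_force: [0.4, 0.5, -1.1]
width: 0.224
finger_force: 58.8
```

```bash
python3 -c "
from h import *
to(.4987,.2363,-.0105,6.5)
b=snapshot('side')
cv2.imwrite('pics/c4.png',cv2.resize(b[200:400,150:390],(720,600),interpolation=2)[:,:,::-1])"
```

```text
6.97 [0.4983 0.2356 0.0982] [[-0.117, 0.993], [0.993, 0.117]] 0.224 58.797640800476074 [ 0.4  0.5 -1.1]
offset [0.02 0.02 3.62] twist 0.04 alt -35.96
```

View pics/c4.png

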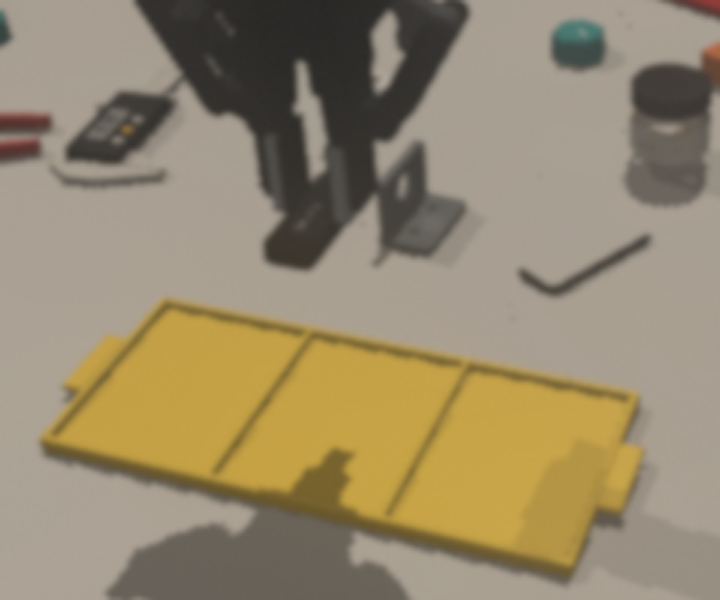

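Held level, above the compartment.

Request:
{"name": "drive_tool", "arguments": {
  "commands": [
    {"offset":[0,0,1.2],"twist":0,"claw":0.9},
    {"offset":[0,0,2.4],"twist":0,"claw":0.9},
    {"offset":[0,0,3.2],"twist":0,"claw":0.9},
    {"offset":[0,0,3.6],"twist":0,"claw":0.9},
    {"offset":[0,0,3.6],"twist":0,"claw":0.9},
    {"offset":[0,0,3.6],"twist":0,"claw":0.9},
    {"offset":[0,0,3.6],"twist":0,"claw":0.6},
    {"offset":[0,0,3.6],"twist":0,"claw":0.6},
    {"offset":[0,0,3.6],"twist":0,"claw":0.6}
  ]
}}

```text
time: 7.77
tool_pos: [0.4996, 0.2366, -0.0082]
tool_rot: [[-0.116, 0.993, 0.002], [0.993, 0.116, 0.001], [0.001, 0.002, -1.0]]
wrist_force: [-0.8, 0.8, 0.3]
width: 0.4
finger_force: 0.0
```

Request:
{"name": "drive_tool", "arguments": {
  "commands": [
    {"offset":[0,0,-0.8],"twist":0,"claw":0.6},
    {"offset":[0,0,-2],"twist":0,"claw":0.5},
    {"offset":[0,0,-3.6],"twist":0,"claw":0.45},
    {"offset":[0,0,-3.6],"twist":0,"claw":0.45},
    {"offset":[0,0,-3.6],"twist":0,"claw":0.45},
    {"offset":[0,0,-3.6],"twist":0,"claw":0.45}
  ]
}}

```text
time: 8.27
tool_pos: [0.4988, 0.2364, 0.0992]
tool_rot: [[-0.116, 0.993, 0.002], [0.993, 0.116, 0.001], [0.001, 0.002, -1.0]]
wrist_force: [-1.1, -0.2, -1.3]
width: 0.551
finger_force: 0.0
```

```bash
python3 -c "
from h import *
to(.4441,-.1384,.09,-19.2)"
```

```text
8.27 [0.4988 0.2364 0.0992] [[-0.116, 0.993], [0.993, 0.116]] 0.551 0.0 [-1.1 -0.2 -1.3]
offset [-12.2   -3.27   0.29] twist 5.18 alt -30.82
```

Request:
{"name": "drive_tool", "arguments": {
  "commands": [
    {"offset":[-12.2,-3.27,0],"twist":5.2,"claw":0.45},
    {"offset":[-12.2,-3.27,0],"twist":5.2,"claw":0.45},
    {"offset":[-12.2,-3.27,0],"twist":5.2,"claw":0.45},
    {"offset":[-12.2,-3.27,0],"twist":5.2,"claw":0.45},
    {"offset":[-12.2,-3.27,0],"twist":5.2,"claw":0.45},
    {"offset":[-12.2,-3.27,0],"twist":5.2,"claw":0.45},
    {"offset":[-12.2,-3.27,0],"twist":5.2,"claw":0.45},
    {"offset":[-12.2,-3.27,0],"twist":5.2,"claw":0.45},
    {"offset":[-12.2,-3.27,0],"twist":5.2,"claw":0.45},
    {"offset":[-12.2,-3.27,0],"twist":5.2,"claw":0.45}
  ]
}}

```text
time: 9.1
tool_pos: [0.4417, -0.1437, 0.0971]
tool_rot: [[0.334, 0.943, -0.002], [0.943, -0.334, -0.001], [-0.001, -0.002, -1.0]]
wrist_force: [0.8, -0.0, -0.3]
width: 0.55
finger_force: 0.0
```

Request:
{"name": "drive_tool", "arguments": {
  "commands": [
    {"offset":[0,0,0],"twist":0,"claw":0.45},
    {"offset":[0,0,0],"twist":0,"claw":0.45},
    {"offset":[0,0,0],"twist":0,"claw":0.45},
    {"offset":[0,0,0],"twist":0,"claw":0.45}
  ]
}}

```text
time: 9.43
tool_pos: [0.4435, -0.1373, 0.0979]
tool_rot: [[0.329, 0.944, -0.001], [0.944, -0.329, 0.0], [0.0, -0.001, -1.0]]
wrist_force: [0.0, -0.1, -0.2]
width: 0.55
finger_force: 0.0
```

```bash
python3 -c "
from h import *
to(.4441,-.1384,-.013,-19.2)"
```

```text
9.43 [ 0.4435 -0.1373  0.0979] [[0.329, 0.944], [0.944, -0.329]] 0.55 0.0 [ 0.  -0.1 -0.2]
offset [-0.03  0.03  3.7 ] twist -0.0 alt 36.0
```

Request:
{"name": "drive_tool", "arguments": {
  "commands": [
    {"offset":[0,0,1.2],"twist":0,"claw":0.45},
    {"offset":[0,0,2.4],"twist":0,"claw":0.45},
    {"offset":[0,0,3.3],"twist":0,"claw":0.45},
    {"offset":[0,0,3.65],"twist":0,"claw":0.45},
    {"offset":[0,0,3.65],"twist":0,"claw":0.45},
    {"offset":[0,0,3.65],"twist":0,"claw":0.6},
    {"offset":[0,0,3.65],"twist":0,"claw":0.9},
    {"offset":[0,0,3.65],"twist":0,"claw":0.9},
    {"offset":[0,0,3.65],"twist":0,"claw":0.9},
    {"offset":[0,0,3.65],"twist":0,"claw":0.9}
  ]
}}

```text
time: 10.27
tool_pos: [0.445, -0.1389, -0.0095]
tool_rot: [[0.331, 0.944, 0.003], [0.944, -0.331, -0.001], [0.0, 0.003, -1.0]]
wrist_force: [-0.5, 2.6, 8.5]
width: 0.206
finger_force: 59.6
```

```bash
python3 -c "
from h import *
to(.4182,.2271,.1,6.5)"
```

```text
10.27 [ 0.445  -0.1389 -0.0095] [[0.331, 0.944], [0.944, -0.331]] 0.206 59.601457715034485 [-0.5  2.6  8.5]
offset [11.22 -4.87 -3.66] twist -5.17 alt 30.83
```

Request:
{"name": "drive_tool", "arguments": {
  "commands": [
    {"offset":[0,0,-1.2],"twist":0,"claw":0.9},
    {"offset":[0,0,-2.4],"twist":0,"claw":0.9},
    {"offset":[0,0,-3.6],"twist":0,"claw":0.9},
    {"offset":[0,0,-3.8],"twist":0,"claw":0.9},
    {"offset":[11.2,-4.87,-3.8],"twist":-5.2,"claw":0.9},
    {"offset":[11.2,-4.87,-3.8],"twist":-5.2,"claw":0.9},
    {"offset":[11.2,-4.87,-3.8],"twist":-5.2,"claw":0.9},
    {"offset":[11.2,-4.87,-3.8],"twist":-5.2,"claw":0.9},
    {"offset":[11.2,-4.87,-3.8],"twist":-5.2,"claw":0.9},
    {"offset":[11.2,-4.87,-3.8],"twist":-5.2,"claw":0.9}
  ]
}}

```text
time: 11.1
tool_pos: [0.4252, 0.1125, 0.1036]
tool_rot: [[-0.116, 0.993, 0.002], [0.993, 0.116, 0.0], [0.0, 0.002, -1.0]]
wrist_force: [1.7, -0.1, -0.9]
width: 0.206
finger_force: 58.9
```

```bash
python3 -c "
from h import *
to(.4182,.2271,.1,6.5)"
```

```text
11.1 [0.4252 0.1125 0.1036] [[-0.116, 0.993], [0.993, 0.116]] 0.206 58.85717689990997 [ 1.7 -0.1 -0.9]
offset [3.82 0.21 0.12] twist 0.04 alt -35.96
```

Request:
{"name": "drive_tool", "arguments": {
  "commands": [
    {"offset":[3.2,0.2,0],"twist":0,"claw":0.9},
    {"offset":[3.2,0.2,0],"twist":0,"claw":0.9},
    {"offset":[3.2,0.2,0],"twist":0,"claw":0.9},
    {"offset":[3.2,0.2,0],"twist":0,"claw":0.9},
    {"offset":[3.2,0.2,0],"twist":0,"claw":0.9},
    {"offset":[3.2,0.2,0],"twist":0,"claw":0.9},
    {"offset":[3.2,0.2,0],"twist":0,"claw":0.9}
  ]
}}

```text
time: 11.68
tool_pos: [0.4202, 0.2054, 0.1029]
tool_rot: [[-0.115, 0.993, -0.0], [0.993, 0.115, -0.0], [-0.0, -0.0, -1.0]]
wrist_force: [-0.6, -0.5, -0.1]
width: 0.211
finger_force: 58.9
```

```bash
python3 -c "
from h import *
to(.4182,.2271,-.0065,6.5)"
```

```text
11.68 [0.4202 0.2054 0.1029] [[-0.115, 0.993], [0.993, 0.115]] 0.211 58.85792255401611 [-0.6 -0.5 -0.1]
offset [0.73 0.02 3.65] twist 0.02 alt -35.98
```

Request:
{"name": "drive_tool", "arguments": {
  "commands": [
    {"offset":[0.73,0,1],"twist":0,"claw":0.9},
    {"offset":[0.73,0,2.2],"twist":0,"claw":0.9},
    {"offset":[0.73,0,3.2],"twist":0,"claw":0.9},
    {"offset":[0.73,0,3.65],"twist":0,"claw":0.9},
    {"offset":[0.73,0,3.65],"twist":0,"claw":0.9},
    {"offset":[0.73,0,3.65],"twist":0,"claw":0.9},
    {"offset":[0.73,0,3.67],"twist":0,"claw":0.9},
    {"offset":[0.73,0,3.67],"twist":0,"claw":0.6},
    {"offset":[0.73,0,3.67],"twist":0,"claw":0.6},
    {"offset":[0.73,0,3.67],"twist":0,"claw":0.6}
  ]
}}

```text
time: 12.52
tool_pos: [0.4182, 0.2285, -0.0065]
tool_rot: [[-0.116, 0.993, 0.001], [0.993, 0.116, 0.001], [0.0, 0.001, -1.0]]
wrist_force: [-0.6, 0.4, -0.1]
width: 0.401
finger_force: 0.0
```

Request:
{"name": "drive_tool", "arguments": {
  "commands": [
    {"offset":[0,0,-0.8],"twist":0,"claw":0.6},
    {"offset":[0,0,-2],"twist":0,"claw":0.5},
    {"offset":[0,0,-3.6],"twist":0,"claw":0.25},
    {"offset":[0,0,-3.6],"twist":0,"claw":0.25},
    {"offset":[0,0,-3.6],"twist":0,"claw":0.25},
    {"offset":[0,0,-3.6],"twist":0,"claw":0.25}
  ]
}}

```text
time: 13.02
tool_pos: [0.4178, 0.2285, 0.1011]
tool_rot: [[-0.116, 0.993, 0.001], [0.993, 0.116, 0.001], [0.001, 0.001, -1.0]]
wrist_force: [-1.2, -0.2, 0.2]
width: 0.75
finger_force: 0.0
```

```bash
python3 -c "
from h import *
to(.553,.081,.1,92)"
```

```text
13.02 [0.4178 0.2285 0.1011] [[-0.116, 0.993], [0.993, 0.116]] 0.75 0.0 [-1.2 -0.2  0.2]
offset [-5.41  3.9   0.04] twist -17.06 alt 18.94
```

Request:
{"name": "drive_tool", "arguments": {
  "commands": [
    {"offset":[-5.4,3.9,0],"twist":-17.1,"claw":0.25},
    {"offset":[-5.4,3.9,0],"twist":-17.1,"claw":0.25},
    {"offset":[-5.4,3.9,0],"twist":-17.1,"claw":0.25},
    {"offset":[-5.4,3.9,0],"twist":-17.1,"claw":0.25},
    {"offset":[-5.4,3.9,0],"twist":-17.1,"claw":0.25},
    {"offset":[-5.4,3.9,0],"twist":-17.1,"claw":0.25},
    {"offset":[-5.4,3.9,0],"twist":-17.1,"claw":0.25},
    {"offset":[-5.4,3.9,0],"twist":-17.1,"claw":0.25},
    {"offset":[-5.4,3.9,0],"twist":-17.1,"claw":0.25},
    {"offset":[-5.4,3.9,0],"twist":-17.1,"claw":0.25}
  ]
}}

```text
time: 13.85
tool_pos: [0.5512, 0.0807, 0.0983]
tool_rot: [[-0.969, 0.246, -0.004], [0.246, 0.969, -0.001], [0.004, -0.002, -1.0]]
wrist_force: [0.2, 0.4, 0.3]
width: 0.751
finger_force: 0.0
```

Request:
{"name": "drive_tool", "arguments": {
  "commands": [
    {"offset":[0,0,0],"twist":-5,"claw":0.25},
    {"offset":[0,0,0],"twist":-5,"claw":0.25},
    {"offset":[0,0,0],"twist":-5,"claw":0.25},
    {"offset":[0,0,0],"twist":-5,"claw":0.25},
    {"offset":[0,0,0],"twist":-5,"claw":0.25},
    {"offset":[0,0,0],"twist":-5,"claw":0.25},
    {"offset":[0,0,0],"twist":-5,"claw":0.25}
  ]
}}

```text
time: 14.43
tool_pos: [0.552, 0.0811, 0.0996]
tool_rot: [[-0.984, -0.179, -0.002], [-0.179, 0.984, -0.0], [0.002, 0.0, -1.0]]
wrist_force: [0.1, 0.9, -0.2]
width: 0.749
finger_force: 0.0
```

```bash
python3 -c "
from h import *
to(.553,.081,-.006,92)"
```

```text
14.43 [0.552  0.0811 0.0996] [[-0.984, -0.179], [-0.179, 0.984]] 0.749 0.0 [ 0.1  0.9 -0.2]
offset [-0.04 -0.01  3.52] twist 1.66 alt -34.34
```

Request:
{"name": "drive_tool", "arguments": {
  "commands": [
    {"offset":[0,0,0],"twist":1.66,"claw":0.25},
    {"offset":[0,0,0],"twist":1.66,"claw":0.25},
    {"offset":[0,0,1.2],"twist":1.66,"claw":0.25},
    {"offset":[0,0,2.2],"twist":1.66,"claw":0.25},
    {"offset":[0,0,3.2],"twist":1.66,"claw":0.25},
    {"offset":[0,0,3.55],"twist":1.66,"claw":0.25},
    {"offset":[0,0,3.55],"twist":1.66,"claw":0.25},
    {"offset":[0,0,3.55],"twist":1.66,"claw":0.35},
    {"offset":[0,0,3.55],"twist":1.66,"claw":0.6},
    {"offset":[0,0,3.55],"twist":1.66,"claw":0.6}
  ]
}}

```text
time: 15.27
tool_pos: [0.5543, 0.0814, -0.0039]
tool_rot: [[-0.999, -0.037, 0.003], [-0.037, 0.999, 0.0], [-0.003, 0.0, -1.0]]
wrist_force: [1.0, -0.1, -0.3]
width: 0.563
finger_force: 61.6
```

Request:
{"name": "drive_tool", "arguments": {
  "commands": [
    {"offset":[0,0,0],"twist":0,"claw":0.65},
    {"offset":[0,0,0],"twist":0,"claw":0.65},
    {"offset":[0,0,0],"twist":0,"claw":0.65}
  ]
}}

```text
time: 15.52
tool_pos: [0.554, 0.0813, -0.0042]
tool_rot: [[-0.999, -0.037, 0.003], [-0.037, 0.999, 0.0], [-0.003, 0.0, -1.0]]
wrist_force: [-0.3, -0.4, 8.5]
width: 0.559
finger_force: 62.2
```

```bash
python3 -c "
from h import *
to(.590,.247,.1,96.5)"
```

```text
15.52 [ 0.554   0.0813 -0.0042] [[-0.999, -0.037], [-0.037, 0.999]] 0.559 62.218512296676636 [-0.3 -0.4  8.5]
offset [-1.41  5.48 -3.47] twist -0.88 alt 35.12
```

Request:
{"name": "drive_tool", "arguments": {
  "commands": [
    {"offset":[0,0,-1],"twist":0,"claw":0.65},
    {"offset":[0,0,-2],"twist":0,"claw":0.65},
    {"offset":[0,0,-3],"twist":0,"claw":0.65},
    {"offset":[0,0,-3.6],"twist":0,"claw":0.65},
    {"offset":[-1.4,5.45,-3.6],"twist":-0.9,"claw":0.65},
    {"offset":[-1.4,5.45,-3.6],"twist":-0.9,"claw":0.65},
    {"offset":[-1.4,5.45,-3.6],"twist":-0.9,"claw":0.65},
    {"offset":[-1.4,5.45,-3.6],"twist":-0.9,"claw":0.65},
    {"offset":[-1.4,5.45,-3.6],"twist":-0.9,"claw":0.65},
    {"offset":[-1.4,5.45,-3.6],"twist":-0.9,"claw":0.65}
  ]
}}

```text
time: 16.35
tool_pos: [0.5888, 0.2485, 0.1027]
tool_rot: [[-0.993, -0.118, 0.001], [-0.118, 0.993, 0.001], [-0.001, 0.0, -1.0]]
wrist_force: [0.8, 0.2, -0.2]
width: 0.564
finger_force: 62.0
```

Request:
{"name": "drive_tool", "arguments": {
  "commands": [
    {"offset":[0,0,0],"twist":0,"claw":0.65},
    {"offset":[0,0,0],"twist":0,"claw":0.65},
    {"offset":[0,0,0],"twist":0,"claw":0.65}
  ]
}}

```text
time: 16.6
tool_pos: [0.5884, 0.2447, 0.1024]
tool_rot: [[-0.993, -0.114, -0.0], [-0.114, 0.993, -0.0], [0.0, -0.0, -1.0]]
wrist_force: [0.0, 0.2, -0.1]
width: 0.56
finger_force: 62.0
```

```bash
python3 -c "
from h import *
to(.590,.247,-.001,96.5)
b=snapshot('side')
cv2.imwrite('pics/c5.png',cv2.resize(b[190:390,150:390],(720,600),interpolation=2)[:,:,::-1])"
```

```text
16.6 [0.5884 0.2447 0.1024] [[-0.993, -0.114], [-0.114, 0.993]] 0.56 62.002190351486206 [ 0.   0.2 -0.1]
offset [-0.06  0.07  3.45] twist 0.01 alt -35.99
```

View pics/c5.png

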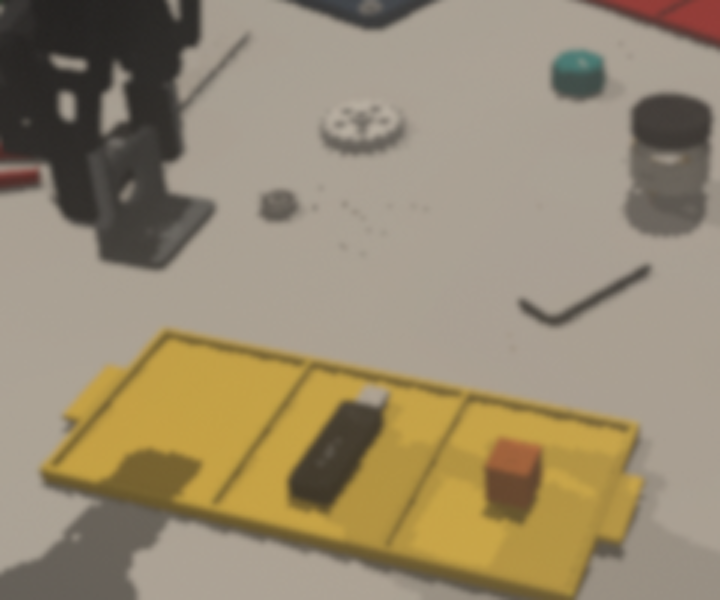

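Stick and cube sit in their compartments, and the bracket is held upright.

Request:
{"name": "drive_tool", "arguments": {
  "commands": [
    {"offset":[0,0.05,1],"twist":0,"claw":0.65},
    {"offset":[0,0.05,2],"twist":0,"claw":0.65},
    {"offset":[0,0.05,3],"twist":0,"claw":0.65},
    {"offset":[0,0.05,3.35],"twist":0,"claw":0.65},
    {"offset":[0,0.05,3.43],"twist":0,"claw":0.65},
    {"offset":[0,0.05,3.43],"twist":0,"claw":0.65},
    {"offset":[0,0.05,3.43],"twist":0,"claw":0.65},
    {"offset":[0,0.05,3.43],"twist":0,"claw":0.35},
    {"offset":[0,0.05,3.43],"twist":0,"claw":0.3},
    {"offset":[0,0.05,3.43],"twist":0,"claw":0.3}
  ]
}}

```text
time: 17.48
tool_pos: [0.589, 0.2478, 0.0004]
tool_rot: [[-0.993, -0.115, 0.001], [-0.115, 0.993, 0.001], [-0.001, 0.0, -1.0]]
wrist_force: [-0.5, -0.2, -0.4]
width: 0.7
finger_force: 0.0
```

Request:
{"name": "drive_tool", "arguments": {
  "commands": [
    {"offset":[0,0,-0.4],"twist":0,"claw":0.3},
    {"offset":[0,0,-1.2],"twist":0,"claw":0.3},
    {"offset":[0,0,-2.4],"twist":0,"claw":0.3},
    {"offset":[0,0,-3.4],"twist":0,"claw":0.4},
    {"offset":[0,0,-3.4],"twist":0,"claw":0.45},
    {"offset":[0,0,-3.4],"twist":0,"claw":0.45},
    {"offset":[0,0,-3.4],"twist":0,"claw":0.45}
  ]
}}

```text
time: 18.07
tool_pos: [0.5882, 0.2475, 0.1018]
tool_rot: [[-0.993, -0.115, 0.0], [-0.115, 0.993, 0.0], [-0.0, 0.0, -1.0]]
wrist_force: [-0.6, 0.1, -0.5]
width: 0.55
finger_force: 0.0
```

```bash
python3 -c "
from h import *
to(.6387,.073,.1,0)"
```

```text
18.07 [0.5882 0.2475 0.1018] [[-0.993, -0.115], [-0.115, 0.993]] 0.55 0.0 [-0.6  0.1 -0.5]
offset [-1.   -5.97  0.06] twist -16.67 alt 19.33
```

Request:
{"name": "drive_tool", "arguments": {
  "commands": [
    {"offset":[-1,-5.97,0],"twist":4.7,"claw":0.45},
    {"offset":[-1,-5.97,0],"twist":4.7,"claw":0.45},
    {"offset":[-1,-5.97,0],"twist":4.7,"claw":0.45},
    {"offset":[-1,-5.97,0],"twist":4.7,"claw":0.45},
    {"offset":[-1,-5.97,0],"twist":4.7,"claw":0.45},
    {"offset":[-1,-5.97,0],"twist":4.7,"claw":0.45},
    {"offset":[-1,-5.97,0],"twist":4.7,"claw":0.45},
    {"offset":[-1,-5.97,0],"twist":4.7,"claw":0.45},
    {"offset":[-1,-5.97,0],"twist":4.7,"claw":0.45}
  ]
}}

```text
time: 18.82
tool_pos: [0.6382, 0.0745, 0.1009]
tool_rot: [[-0.957, 0.289, -0.001], [0.289, 0.957, 0.0], [0.001, -0.0, -1.0]]
wrist_force: [-1.1, -0.6, 0.4]
width: 0.545
finger_force: 0.0
```

```bash
python3 -c "
from h import *
to(.6387,.073,-.0165,73)"
```

```text
18.82 [0.6382 0.0745 0.1009] [[-0.957, 0.289], [0.289, 0.957]] 0.545 0.0 [-1.1 -0.6  0.4]
offset [-0.03 -0.04  3.91] twist 0.04 alt -35.96
```

Request:
{"name": "drive_tool", "arguments": {
  "commands": [
    {"offset":[0,-0.04,1.2],"twist":0,"claw":0.45},
    {"offset":[0,-0.04,2.4],"twist":0,"claw":0.45},
    {"offset":[0,-0.04,3.4],"twist":0,"claw":0.45},
    {"offset":[0,-0.04,3.8],"twist":0,"claw":0.45},
    {"offset":[0,-0.04,3.93],"twist":0,"claw":0.45},
    {"offset":[0,-0.04,3.93],"twist":0,"claw":0.45},
    {"offset":[0,-0.04,3.93],"twist":0,"claw":0.55},
    {"offset":[0,-0.04,3.93],"twist":0,"claw":0.85},
    {"offset":[0,-0.04,3.93],"twist":0,"claw":0.85},
    {"offset":[0,-0.04,3.93],"twist":0,"claw":0.85}
  ]
}}

```text
time: 19.65
tool_pos: [0.6395, 0.0721, -0.0151]
tool_rot: [[-0.957, 0.29, 0.002], [0.29, 0.957, 0.0], [-0.002, 0.001, -1.0]]
wrist_force: [0.6, -0.8, 1.4]
width: 0.152
finger_force: 0.4
```

Request:
{"name": "drive_tool", "arguments": {
  "commands": [
    {"offset":[0,0,0],"twist":0,"claw":0.85},
    {"offset":[0,0,0],"twist":0,"claw":0.85}
  ]
}}

```text
time: 19.82
tool_pos: [0.6396, 0.0721, -0.0152]
tool_rot: [[-0.957, 0.29, 0.002], [0.29, 0.957, 0.0], [-0.002, 0.001, -1.0]]
wrist_force: [-0.8, -0.1, 7.7]
width: 0.148
finger_force: 3.6
```

```bash
python3 -c "
from h import *
to(.4736,-.274,.1,73.1)"
```

```text
19.82 [ 0.6396  0.0721 -0.0152] [[-0.957, 0.29], [0.29, 0.957]] 0.148 3.581151295293239 [-0.8 -0.1  7.7]
offset [  1.94 -12.64  -3.85] twist 0.0 alt -36.0
```

The grip missed: the fingers slid over the top of the bearing. I'll raise, look for the bearing, and go lower.

Request:
{"name": "drive_tool", "arguments": {
  "commands": [
    {"offset":[0,0,-0.5],"twist":0,"claw":0.7},
    {"offset":[0,0,-1.5],"twist":0,"claw":0.45},
    {"offset":[0,0,-2],"twist":0,"claw":0.45},
    {"offset":[0,0,-2],"twist":0,"claw":0.45},
    {"offset":[0,0,-2],"twist":0,"claw":0.45}
  ]
}}

```text
time: 20.23
tool_pos: [0.6393, 0.072, 0.0446]
tool_rot: [[-0.957, 0.29, 0.002], [0.29, 0.957, 0.0], [-0.002, 0.001, -1.0]]
wrist_force: [-0.4, -0.3, -0.1]
width: 0.552
finger_force: 0.0
```

```bash
python3 -c "
from h import *
b=snapshot('side');state()
print((pix([[.6387,.073,.007],[.6396,.0721,.045]],'side')-[190,200])/.15)
cv2.imwrite('pics/c6.png',cv2.resize(b[200:290,190:310],(800,600),interpolation=2)[:,:,::-1])"
```

```text
20.28 [0.6384 0.0719 0.0435] [[-0.957, 0.29], [0.29, 0.957]] 0.55 0.0 [-0.3 -0.1 -0.2]
[[348.79958818 380.32324806]
 [331.62757598 250.72527371]]
```

View pics/c6.png

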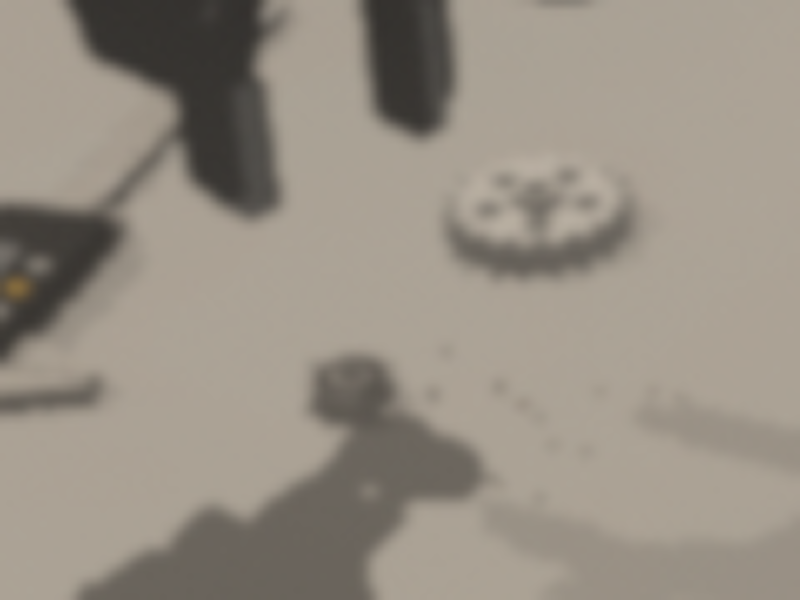

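The bearing is unmoved at crop (350,385). The tips are about 23 mm above the TCP when open to 47 mm, so I'll go to −19 mm.

Request:
{"name": "drive_tool", "arguments": {
  "commands": [
    {"offset":[0,0,1],"twist":0,"claw":0.45},
    {"offset":[0,0,1.8],"twist":0,"claw":0.45},
    {"offset":[0,0,2.05],"twist":0,"claw":0.45},
    {"offset":[0,0,2.1],"twist":0,"claw":0.45},
    {"offset":[0,0,2.1],"twist":0,"claw":0.5},
    {"offset":[0,0,2.1],"twist":0,"claw":0.6},
    {"offset":[0,0,2.1],"twist":0,"claw":0.85},
    {"offset":[0,0,2.1],"twist":0,"claw":0.85},
    {"offset":[0,0,2.1],"twist":0,"claw":0.85},
    {"offset":[0,0,2.1],"twist":0,"claw":0.85}
  ]
}}

```text
time: 21.12
tool_pos: [0.6395, 0.0722, -0.0181]
tool_rot: [[-0.957, 0.29, 0.002], [0.29, 0.957, 0.0], [-0.002, 0.001, -1.0]]
wrist_force: [-1.6, -0.3, 6.1]
width: 0.195
finger_force: 58.5
```

Request:
{"name": "drive_tool", "arguments": {
  "commands": [
    {"offset":[0,0,0],"twist":0,"claw":0.85},
    {"offset":[0,0,0],"twist":0,"claw":0.85}
  ]
}}

```text
time: 21.28
tool_pos: [0.6396, 0.0722, -0.0181]
tool_rot: [[-0.957, 0.29, 0.002], [0.29, 0.957, 0.0], [-0.002, 0.001, -1.0]]
wrist_force: [-0.8, -0.7, 6.8]
width: 0.194
finger_force: 58.5
```

```bash
python3 -c "
from h import *
to(.4736,-.274,.1,73.1)"
```

```text
21.28 [ 0.6396  0.0722 -0.0181] [[-0.957, 0.29], [0.29, 0.957]] 0.194 58.51999634178355 [-0.8 -0.7  6.8]
offset [  1.94 -12.64  -3.95] twist 0.0 alt -36.0
```

Request:
{"name": "drive_tool", "arguments": {
  "commands": [
    {"offset":[0,0,-0.8],"twist":0,"claw":0.85},
    {"offset":[0,0,-1.8],"twist":0,"claw":0.85},
    {"offset":[0,0,-2.8],"twist":0,"claw":0.85},
    {"offset":[0,0,-3.8],"twist":0,"claw":0.85},
    {"offset":[1.9,-12.6,-4],"twist":0,"claw":0.85},
    {"offset":[1.9,-12.6,-4],"twist":0,"claw":0.85},
    {"offset":[1.9,-12.6,-4],"twist":0,"claw":0.85},
    {"offset":[1.9,-12.6,-4],"twist":0,"claw":0.85},
    {"offset":[1.9,-12.6,-4],"twist":0,"claw":0.85},
    {"offset":[1.9,-12.6,-4],"twist":0,"claw":0.85}
  ]
}}

```text
time: 22.12
tool_pos: [0.5302, -0.1552, 0.0991]
tool_rot: [[-0.957, 0.29, 0.001], [0.29, 0.957, -0.0], [-0.001, -0.0, -1.0]]
wrist_force: [0.9, -0.9, -1.3]
width: 0.199
finger_force: 58.7
```

```bash
python3 -c "
from h import *
to(.4736,-.274,.1,73.1)"
```

```text
22.12 [ 0.5302 -0.1552  0.0991] [[-0.957, 0.29], [0.29, 0.957]] 0.199 58.67115072049103 [ 0.9 -0.9 -1.3]
offset [ 0.66 -4.34 -0.03] twist 0.01 alt -35.99
```

Request:
{"name": "drive_tool", "arguments": {
  "commands": [
    {"offset":[0.6,-3.7,0],"twist":0,"claw":0.85},
    {"offset":[0.6,-3.7,0],"twist":0,"claw":0.85},
    {"offset":[0.6,-3.7,0],"twist":0,"claw":0.85},
    {"offset":[0.6,-3.7,0],"twist":0,"claw":0.85},
    {"offset":[0.6,-3.7,0],"twist":0,"claw":0.85},
    {"offset":[0.6,-3.7,0],"twist":0,"claw":0.85},
    {"offset":[0.6,-3.7,0],"twist":0,"claw":0.85}
  ]
}}

```text
time: 22.7
tool_pos: [0.4822, -0.2539, 0.0986]
tool_rot: [[-0.957, 0.289, 0.0], [0.289, 0.957, 0.0], [-0.0, 0.0, -1.0]]
wrist_force: [0.3, -0.6, -0.1]
width: 0.195
finger_force: 58.7
```

```bash
python3 -c "
from h import *
to(.4736,-.274,-.0138,73.1)
b=snapshot('side');a=snapshot('side')
cv2.imwrite('pics/c7.png',cv2.resize(b[90:240,320:520],(800,600),interpolation=2)[:,:,::-1])"
```

```text
22.7 [ 0.4822 -0.2539  0.0986] [[-0.957, 0.289], [0.289, 0.957]] 0.195 58.716935245666946 [ 0.3 -0.6 -0.1]
offset [ 0.08 -0.72  3.75] twist 0.02 alt -35.98
```

View pics/c7.png

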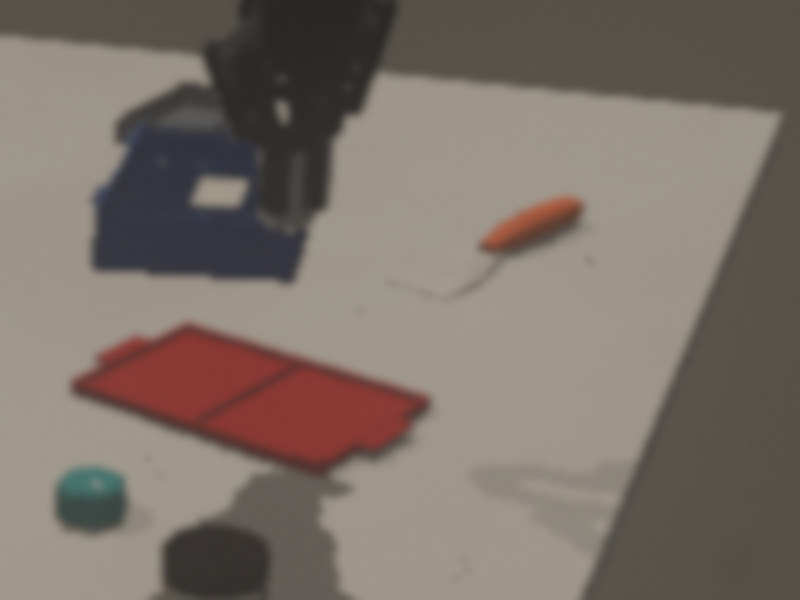

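The bearing is held at the tips (285,222). Lower and release.

Request:
{"name": "drive_tool", "arguments": {
  "commands": [
    {"offset":[0.08,-0.72,1],"twist":0,"claw":0.85},
    {"offset":[0.08,-0.72,2],"twist":0,"claw":0.85},
    {"offset":[0.08,-0.72,3],"twist":0,"claw":0.85},
    {"offset":[0.08,-0.72,3.6],"twist":0,"claw":0.85},
    {"offset":[0.08,-0.72,3.76],"twist":0,"claw":0.85},
    {"offset":[0.08,-0.72,3.76],"twist":0,"claw":0.85},
    {"offset":[0.08,-0.72,3.76],"twist":0,"claw":0.85},
    {"offset":[0.08,-0.72,3.76],"twist":0,"claw":0.6},
    {"offset":[0.08,-0.72,3.76],"twist":0,"claw":0.6},
    {"offset":[0.08,-0.72,3.76],"twist":0,"claw":0.6}
  ]
}}

```text
time: 23.63
tool_pos: [0.4738, -0.2748, -0.0136]
tool_rot: [[-0.957, 0.29, 0.001], [0.29, 0.957, -0.001], [-0.001, -0.0, -1.0]]
wrist_force: [-0.6, 0.3, 1.0]
width: 0.4
finger_force: 0.0
```

Request:
{"name": "drive_tool", "arguments": {
  "commands": [
    {"offset":[0,0,-0.5],"twist":0,"claw":0.6},
    {"offset":[0,0,-1.5],"twist":0,"claw":0.5},
    {"offset":[0,0,-2.7],"twist":0,"claw":0.3},
    {"offset":[0,0,-3.8],"twist":0,"claw":0.2},
    {"offset":[0,0,-3.8],"twist":0,"claw":0.2},
    {"offset":[0,0,-3.8],"twist":0,"claw":0.2}
  ]
}}

```text
time: 24.13
tool_pos: [0.4747, -0.2756, 0.1021]
tool_rot: [[-0.957, 0.29, 0.004], [0.29, 0.957, -0.003], [-0.005, -0.001, -1.0]]
wrist_force: [-0.5, -0.1, -0.3]
width: 0.793
finger_force: 0.0
```

```bash
python3 -c "
from h import *
to(.6413,-.0239,.1,73.1)"
```

```text
24.13 [ 0.4747 -0.2756  0.1021] [[-0.957, 0.29], [0.29, 0.957]] 0.793 0.0 [-0.5 -0.1 -0.3]
offset [-2.88  9.64  0.07] twist 0.0 alt -36.0
```

Request:
{"name": "drive_tool", "arguments": {
  "commands": [
    {"offset":[-2.88,9.64,0],"twist":0,"claw":0.2},
    {"offset":[-2.88,9.64,0],"twist":0,"claw":0.2},
    {"offset":[-2.88,9.64,0],"twist":0,"claw":0.2},
    {"offset":[-2.88,9.64,0],"twist":0,"claw":0.2},
    {"offset":[-2.88,9.64,0],"twist":0,"claw":0.2},
    {"offset":[-2.88,9.64,0],"twist":0,"claw":0.2},
    {"offset":[-2.88,9.64,0],"twist":0,"claw":0.2},
    {"offset":[-2.88,9.64,0],"twist":0,"claw":0.2},
    {"offset":[-2.88,9.64,0],"twist":0,"claw":0.2},
    {"offset":[-2.88,9.64,0],"twist":0,"claw":0.2}
  ]
}}

```text
time: 24.97
tool_pos: [0.6387, -0.0227, 0.0981]
tool_rot: [[-0.957, 0.289, -0.003], [0.289, 0.957, -0.0], [0.002, -0.001, -1.0]]
wrist_force: [0.3, -0.3, -0.7]
width: 0.797
finger_force: 0.0
```

Request:
{"name": "drive_tool", "arguments": {
  "commands": [
    {"offset":[0,0,0],"twist":0,"claw":0.2},
    {"offset":[0,0,0],"twist":0,"claw":0.2},
    {"offset":[0,0,0],"twist":0,"claw":0.2}
  ]
}}

```text
time: 25.22
tool_pos: [0.639, -0.0243, 0.0995]
tool_rot: [[-0.956, 0.292, -0.001], [0.292, 0.956, -0.0], [0.001, -0.0, -1.0]]
wrist_force: [0.8, 0.3, 0.6]
width: 0.801
finger_force: 0.0
```

```bash
python3 -c "
from h import *
to(.6413,-.0239,-.019,73.1)"
```

```text
25.22 [ 0.639  -0.0243  0.0995] [[-0.956, 0.292], [0.292, 0.956]] 0.801 0.0 [0.8 0.3 0.6]
offset [-0.07  0.04  3.95] twist -0.01 alt 35.99
```

Request:
{"name": "drive_tool", "arguments": {
  "commands": [
    {"offset":[-0.07,0.03,1],"twist":0,"claw":0.2},
    {"offset":[-0.07,0.03,2.2],"twist":0,"claw":0.2},
    {"offset":[-0.07,0.03,3.4],"twist":0,"claw":0.2},
    {"offset":[-0.07,0.03,3.8],"twist":0,"claw":0.2},
    {"offset":[-0.07,0.03,3.95],"twist":0,"claw":0.2},
    {"offset":[-0.07,0.03,3.95],"twist":0,"claw":0.2},
    {"offset":[-0.07,0.03,3.95],"twist":0,"claw":0.3},
    {"offset":[-0.07,0.03,3.95],"twist":0,"claw":0.5},
    {"offset":[-0.07,0.03,3.95],"twist":0,"claw":0.5},
    {"offset":[-0.07,0.03,3.95],"twist":0,"claw":0.5}
  ]
}}

```text
time: 26.05
tool_pos: [0.6446, -0.0235, -0.0153]
tool_rot: [[-0.957, 0.29, 0.005], [0.29, 0.957, -0.001], [-0.005, 0.001, -1.0]]
wrist_force: [-1.5, -2.9, 11.1]
width: 0.501
finger_force: 5.5
```

Request:
{"name": "drive_tool", "arguments": {
  "commands": [
    {"offset":[0,0,0],"twist":0,"claw":0.5},
    {"offset":[0,0,0],"twist":0,"claw":0.5}
  ]
}}

```text
time: 26.22
tool_pos: [0.6446, -0.0236, -0.0153]
tool_rot: [[-0.957, 0.29, 0.005], [0.29, 0.957, -0.001], [-0.005, 0.001, -1.0]]
wrist_force: [-1.4, -3.9, 11.0]
width: 0.499
finger_force: 5.4
```

```bash
python3 -c "
from h import *
to(.5512,-.2976,.1,73.1)"
```

```text
26.22 [ 0.6446 -0.0236 -0.0153] [[-0.957, 0.29], [0.29, 0.957]] 0.499 5.421176109812222 [-1.4 -3.9 11. ]
offset [ 0.31 -9.64 -3.85] twist 0.01 alt -35.99
```

Again the fingers rode up on the rim. Raise, open, and go 4 mm lower.

Request:
{"name": "drive_tool", "arguments": {
  "commands": [
    {"offset":[0,0,-0.6],"twist":0,"claw":0.2},
    {"offset":[0,0,-1.5],"twist":0,"claw":0.2},
    {"offset":[0,0,-1.5],"twist":0,"claw":0.2},
    {"offset":[0,0,-1.5],"twist":0,"claw":0.2},
    {"offset":[0,0,-1.5],"twist":0,"claw":0.2}
  ]
}}

```text
time: 26.63
tool_pos: [0.6427, -0.0228, 0.0274]
tool_rot: [[-0.957, 0.29, 0.002], [0.29, 0.957, -0.0], [-0.002, 0.001, -1.0]]
wrist_force: [-0.2, 0.0, 1.5]
width: 0.799
finger_force: 0.0
```

```bash
python3 -c "
from h import *
b=snapshot('side');to(.6413,-.0239,-.023,73.1)
cs=w([[269,231.5]],.011,'side');print(pix([[.6413,-.0239,.013]],'side'),cs)
a=cv2.imread('pics/side0.png');c=np.vstack([a[190:265,200:360],b[190:265,200:360,::-1]])
cv2.imwrite('pics/c8.png',cv2.resize(c,(640,600),interpolation=2))"
```

```text
26.68 [ 0.6421 -0.0227  0.0265] [[-0.957, 0.29], [0.29, 0.957]] 0.803 0.0 [-0.6  1.2  0.4]
offset [ 0.01 -0.05  1.65] twist 0.01 alt -35.99
[[269.38742831 228.15414337]] [[ 0.63747669 -0.01565353]]
```

View pics/c8.png

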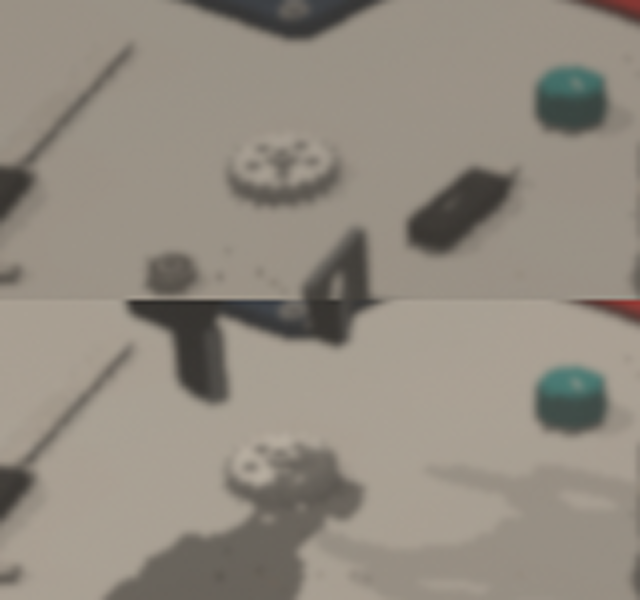

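The gear is essentially unmoved (crop (280,468) against (283,470)).

Request:
{"name": "drive_tool", "arguments": {
  "commands": [
    {"offset":[0.02,-0.04,0.8],"twist":0,"claw":0.2},
    {"offset":[0.02,-0.04,1.4],"twist":0,"claw":0.2},
    {"offset":[0.02,-0.04,1.66],"twist":0,"claw":0.2},
    {"offset":[0.02,-0.04,1.66],"twist":0,"claw":0.25},
    {"offset":[0.02,-0.04,1.66],"twist":0,"claw":0.3},
    {"offset":[0.02,-0.04,1.66],"twist":0,"claw":0.35},
    {"offset":[0.02,-0.04,1.66],"twist":0,"claw":0.5},
    {"offset":[0.02,-0.04,1.66],"twist":0,"claw":0.5},
    {"offset":[0.02,-0.04,1.66],"twist":0,"claw":0.5},
    {"offset":[0.02,-0.04,1.66],"twist":0,"claw":0.5}
  ]
}}

```text
time: 27.52
tool_pos: [0.6419, -0.0238, -0.0222]
tool_rot: [[-0.957, 0.29, 0.002], [0.29, 0.957, -0.0], [-0.002, 0.0, -1.0]]
wrist_force: [-1.3, -0.1, 5.0]
width: 0.576
finger_force: 61.2
```

```bash
python3 -c "
from h import *
to(.5512,-.2976,.1,73.1)"
```

```text
27.52 [ 0.6419 -0.0238 -0.0222] [[-0.957, 0.29], [0.29, 0.957]] 0.576 61.21918028919026 [-1.3 -0.1  5. ]
offset [ 0.24 -9.61 -4.08] twist 0.01 alt -35.99
```

Gripped. Carry to the far red compartment.

Request:
{"name": "drive_tool", "arguments": {
  "commands": [
    {"offset":[0,0,-0.8],"twist":0,"claw":0.5},
    {"offset":[0,0,-1.8],"twist":0,"claw":0.5},
    {"offset":[0,0,-2.8],"twist":0,"claw":0.5},
    {"offset":[0,0,-4],"twist":0,"claw":0.5},
    {"offset":[0.24,-9.6,-4.1],"twist":0,"claw":0.5},
    {"offset":[0.24,-9.6,-4.1],"twist":0,"claw":0.5},
    {"offset":[0.24,-9.6,-4.1],"twist":0,"claw":0.5},
    {"offset":[0.24,-9.6,-4.1],"twist":0,"claw":0.5},
    {"offset":[0.24,-9.6,-4.1],"twist":0,"claw":0.5},
    {"offset":[0.24,-9.6,-4.1],"twist":0,"claw":0.5}
  ]
}}

```text
time: 28.35
tool_pos: [0.5621, -0.263, 0.1001]
tool_rot: [[-0.957, 0.29, 0.002], [0.29, 0.957, -0.001], [-0.002, -0.0, -1.0]]
wrist_force: [0.3, 0.1, -0.2]
width: 0.574
finger_force: 62.2
```

```bash
python3 -c "
from h import *
to(.5512,-.2976,.1,73.1)"
```

```text
28.35 [ 0.5621 -0.263   0.1001] [[-0.957, 0.29], [0.29, 0.957]] 0.574 62.186271864920855 [ 0.3  0.1 -0.2]
offset [ 0.01 -1.21  0.  ] twist 0.01 alt -35.99
```

Request:
{"name": "drive_tool", "arguments": {
  "commands": [
    {"offset":[0,-0.6,0],"twist":0,"claw":0.5},
    {"offset":[0,-0.6,0],"twist":0,"claw":0.5},
    {"offset":[0,-0.6,0],"twist":0,"claw":0.5},
    {"offset":[0,-0.6,0],"twist":0,"claw":0.5}
  ]
}}

```text
time: 28.68
tool_pos: [0.5576, -0.2778, 0.0994]
tool_rot: [[-0.957, 0.291, 0.001], [0.291, 0.957, 0.0], [-0.001, 0.0, -1.0]]
wrist_force: [-0.1, 0.3, -0.3]
width: 0.574
finger_force: 62.2
```

```bash
python3 -c "
from h import *
to(.5512,-.2976,-.0178,73.1)"
```

```text
28.68 [ 0.5576 -0.2778  0.0994] [[-0.957, 0.291], [0.291, 0.957]] 0.574 62.18951878370717 [-0.1  0.3 -0.3]
offset [ 0.02 -0.7   3.91] twist 0.0 alt -36.0
```

Request:
{"name": "drive_tool", "arguments": {
  "commands": [
    {"offset":[0,-0.68,1],"twist":0,"claw":0.5},
    {"offset":[0,-0.68,2],"twist":0,"claw":0.5},
    {"offset":[0,-0.68,3],"twist":0,"claw":0.5},
    {"offset":[0,-0.68,3.7],"twist":0,"claw":0.5},
    {"offset":[0,-0.68,3.9],"twist":0,"claw":0.5},
    {"offset":[0,-0.68,3.91],"twist":0,"claw":0.5},
    {"offset":[0,-0.68,3.91],"twist":0,"claw":0.5},
    {"offset":[0,-0.68,3.91],"twist":0,"claw":0.35},
    {"offset":[0,-0.68,3.91],"twist":0,"claw":0.32},
    {"offset":[0,-0.68,3.91],"twist":0,"claw":0.32}
  ]
}}

```text
time: 29.52
tool_pos: [0.5522, -0.2978, -0.0174]
tool_rot: [[-0.957, 0.29, 0.001], [0.29, 0.957, -0.001], [-0.001, -0.0, -1.0]]
wrist_force: [-0.1, -0.3, -0.5]
width: 0.681
finger_force: 0.0
```

Request:
{"name": "drive_tool", "arguments": {
  "commands": [
    {"offset":[0,0,-0.5],"twist":0,"claw":0.3},
    {"offset":[0,0,-1.5],"twist":0,"claw":0.3},
    {"offset":[0,0,-2.7],"twist":0,"claw":0.3},
    {"offset":[0,0,-3.9],"twist":0,"claw":0.3},
    {"offset":[0,-7,-5],"twist":0,"claw":0.3},
    {"offset":[0,-7,-5],"twist":0,"claw":0.3},
    {"offset":[0,-7,-5],"twist":0,"claw":0.3},
    {"offset":[0,-7,-5],"twist":0,"claw":0.3},
    {"offset":[0,-7,-5],"twist":0,"claw":0.3},
    {"offset":[0,-7,-5],"twist":0,"claw":0.3}
  ]
}}

```text
time: 30.35
tool_pos: [0.4888, -0.5057, 0.1339]
tool_rot: [[-0.956, 0.294, 0.002], [0.294, 0.956, -0.005], [-0.004, -0.004, -1.0]]
wrist_force: [0.8, 0.2, 0.2]
width: 0.7
finger_force: 0.0
```

```bash
python3 -c "
from h import *
a=snapshot('top');b=snapshot('side');state()
c=np.hstack([cv2.resize(a[170:360,130:530],(800,380),interpolation=2)]);d=cv2.resize(b[150:400,150:490],(299,220))
e=cv2.resize(b[160:230,320:440],(377,220),interpolation=2);f=np.hstack([d,e,np.zeros((220,124,3),np.uint8)])
cv2.imwrite('pics/fin.png',np.vstack([c,f])[:,:,::-1]);cv2.imwrite('pics/topf.png',a[:,:,::-1])"
```

```text
30.45 [ 0.4897 -0.5008  0.1323] [[-0.956, 0.293], [0.293, 0.956]] 0.699 0.0 [-0.7  0.7  0.3]
```

View pics/fin.png

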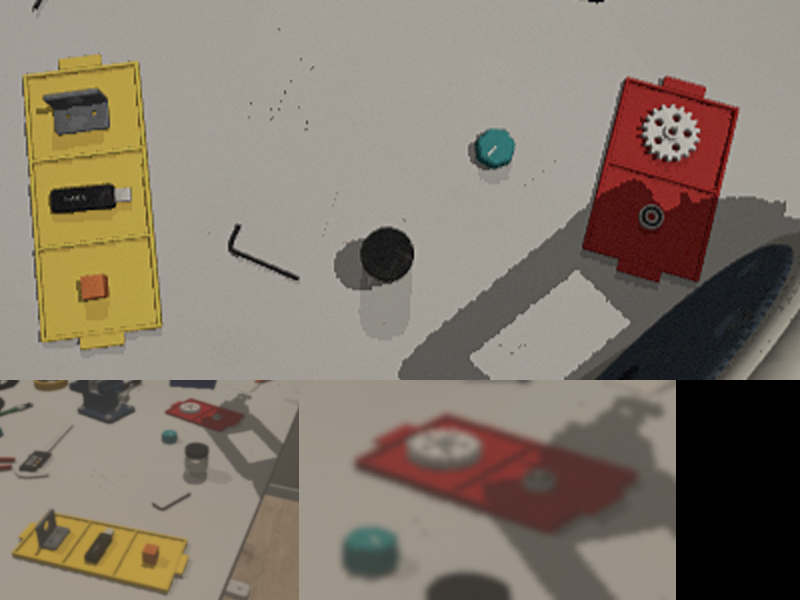

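All five parts sit flat near the middle of their compartments: gear (670,133), bearing (651,216), bracket (80,112), stick (88,199), cube (93,288). The knob, jar and hex key are where they started.

```bash
python3 -c "
from station import sign_off
print(sign_off())"
```

```text
the job is handed in; nothing more can be done
None
```

I handed the job in at about 30 s of the 131 s allowed; the final pictures show all five parts flat near the middle of their own compartments, and the knob, jar and hex key where they began; no verdict was returned.

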